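# Weigh the tub of lemons on the spring scale

### The job

Weigh the tub of lemons: lift it by its grip, hang its wire bar across both prongs of the spring scale's hook, and keep holding it while you ease it down slowly until the hook alone carries its whole weight, without forcing the hook to the end of its travel. Let go only then, so gently balanced that the hook neither drops nor springs back, and leave the tub hanging level and still; leave the other things where they stand.

Things in the scene. Friction and masses are not known exactly. Their poses are not given: they have to be found in the camera images.
- tub: clear open food tub, 127 x 193 x 84 mm (x, y, z), with four lemons fixed in it and a rigid steel wire bail over it; together 0.22 to 0.83 kg, not known beforehand, balanced under the middle of the bail. Origin: centre of its underside; z up; the bail stands in its y-z plane. The bail does not fold: it is one rigid piece with the tub.
- tub_bar (a point): centre of the bail's level top bar: round, 8 mm thick, 124 mm long along the tub's y, 135 mm above the tub's underside
- tub_grip (a point): where to grip: the middle of a black upright grip, 20 x 20 mm square (sides along the tub's x and y), standing on the middle of the bar from 141 to 196 mm above the tub's underside, under a 26 x 26 x 6 mm cap whose top is at 202 mm; this point is at 175 mm
- scale: white spring scale fixed to the worktop: base 130 x 170 x 14 mm, column 44 x 60 mm, round dial 104 mm across centred 300 mm up (top at 352 mm). Origin: centre of the base's underside, z up; -x is its open side, to which its steel hook points. The hook slides up and down the column's front: two parallel upturned prongs of 8 mm round bar at y = +-32 mm, their valleys 150 mm in front of the origin.
- hook_seat (a point): on the hook, midway between the prongs: where the centre of the tub's bar lies when seated, the bar across both valleys along the scale's y, the grip between the prongs. Moves with the hook; 225 mm up when unloaded; axes as the scale's. The valleys are 42 mm wide at the top with sloping sides; the front tips reach 22 mm and the arms behind 18 mm above this point.
- hook (a joint): the hook's dip, m: 0 unloaded, grows downward, stop at 0.080. A 130 N/m spring holds it up with 0.26 N preload: dip = (load - 0.26 N)/130. Lightly damped; left alone it bobs about 2 s. The tub's weight dips it 14 to 61 mm, according to what it weighs; moving faster than 0.08 m/s, or than 0.045 m/s once let go, harms it. The dial's needle turns with it.
- syrup_jug: bystander: syrup pourer 73 x 95 x 131 mm; origin at the centre of its underside
- spice_shaker: bystander: small shaker 44 x 44 x 90 mm; origin at the centre of its underside
- tumbler_b: bystander: clear tumbler 81 mm across, 91 mm high; origin at the centre of its underside

How it is judged:
By the outcome, as a careful person would: the job done as asked, in the order asked, and still so for the second after the job is handed in, with the robot touching nothing.
It also fails if it takes over 61 s, if anything falls off the work surface, if the arm or the gripper's body presses on something with over 40 N, if the wrist force passes 120 N, or if a joint passes its speed limit or range.

### The arm

A 6-joint arm with a two-finger parallel gripper is mounted at the origin on a cart in front of the work surface, level with it; the furniture and walls round the work are solid. World frame = base frame: x ahead of the robot, y to its left, z up, the work surface at z = 0. Lengths are in m, angles in rad, forces in N, time in s.
With the tool pointing down it reaches from about 0.275 to 0.75 m from the base axis. Payload 10.2 kg.
Tool frame: the origin (TCP) lies midway between the tips of the shut fingers; the grasp point (between the pads) lies 19 mm behind it (env.hold_point_z is the distance from the TCP to the grasp point, in m); z points along the fingers, y is the line along which they close (so a half turn about z gives the same grasp; the last joint's range is limited). The gripper opens to 85 mm and grips with 20 to 120 N. Pads are 22 mm wide; open, the fingers measure 114 mm over their backs; the gripper's body (76 mm by 85 mm) begins 54 mm behind the grasp point. The pads swing forward as they close: fully open they stand 13 mm farther back than shut.
Start: joints at [-0.223, 0.313, 1.498, -0, 1.331, -0.223], TCP at [0.525, -0, 0.231] pointing down, gripper open.
Joint ranges: [-2.94, 2.94], [-0.97, 2.17], [0.19, 2.56], [-1.23, 4.37], [0.02, 3.11], [-2.88, 2.88]. Speed limits (rad/s): [2.39, 2.39, 3.01, 3.14, 3.14, 3.14].

### API

Orientations are given as a unit quaternion [x, y, z, w].
In Python, from bench import env, kinematics, monitor, eyes, job gives the robot as it stands. The module is installed in compiled form; this text tells all that it offers. Calls block until the motion is done:
- env.reach(position, orientation): joint-space move of the TCP to a pose.
- env.movel(position, velocity=0.15, frame=None, guard=None): straight line of the TCP; frame=None keeps the orientation; velocity is the mean speed in m/s. With guard (N) it stops when the force on the tool has changed by that much, and returns True; else False.
- env.set_joints(angles): joint-space move.
- env.release() and env.close_gripper(effort=None): open the fingers fully, or close them until they stop; effort is the grip in N (None keeps the last).
- env.hold(seconds).
- kinematics.ik(position, orientation): joint angles nearest the present ones, or None.
- monitor.sense(): the state.
- eyes.grab_frame(name): name is "scene" or "side" or "wrist"; returns a dict with "frame" (480x640x3 uint8, red, green, blue), "mtx" (3x3 intrinsics, pixels), "view" (4x4, takes a point from world to camera coordinates). Camera axes: x right, y down, z forward; pixel columns grow to the right and rows downward; lengths in m; the calibration is good to about 2 mm. A picture is of the moment at which its call begins. There is no depth.
A pose or a line that the arm cannot do raises env.MotionError and nothing moves.
- job.hand_in(): hands the job in; it is judged then, once.
The state is a dict: "clock": time; "joints": joint angles; "qvel": joint speeds; "joint_efforts": joint torques, N m; "position": TCP position; "ee_rot": TCP orientation; "contact_force": force on the tool from outside, world axes, zero at the start; "ft_torque": the same for the moment, N m; "finger_gap": opening from 0.0 (shut) to 1.0 (fully open); "gripper_force": force on a finger pad.
Only numpy, scipy, OpenCV 4.12 (cv2) and the standard library are available. Lean on these libraries where they do the work, as an engineer would, in place of code of your own. Each camera call takes 0.05 s, during which the arm holds its last target. There are 200 camera calls.

## Working session

There is one attempt and no reset: what is moved stays moved. The work goes in short steps, each a Python script; the robot and the scene stay as the last script left them, time stands still between calls to the robot, and variables do not carry over. Pictures are saved under pics/ and viewed, at most 10 in all, crops included, and the job is handed in when it is done.

```bash
mkdir -p pics; cat > h.py <<'E'
from bench import env, kinematics, monitor, eyes, job
import numpy as np, cv2
def snap(cam,name):
    f=eyes.grab_frame(cam); cv2.imwrite(f'pics/{name}.png',f['frame'][:,:,::-1]); np.savez(f'pics/{name}.npz',m=f['mtx'],v=f['view']); return f
def proj(n,P):
    d=np.load(f'pics/{n}.npz'); p=d['v']@np.r_[P,1]; q=d['m']@p[:3]; return q[:2]/q[2]
def ray(n,uv):
    d=np.load(f'pics/{n}.npz'); R=d['v'][:3,:3];t=d['v'][:3,3]
    o=-R.T@t; r=R.T@np.linalg.solve(d['m'],np.r_[uv,1]); return o,r/np.linalg.norm(r)
def atz(n,uv,z):
    o,r=ray(n,uv); return o+r*(z-o[2])/r[2]
def tri(obs):
    A=np.zeros((3,3));b=np.zeros(3)
    for n,uv in obs:
        o,r=ray(n,uv);M=np.eye(3)-np.outer(r,r);A+=M;b+=M@o
    p=np.linalg.solve(A,b); return p,[np.round(proj(n,p)-uv,1) for n,uv in obs]
E
python3 - <<'E'
from h import *
for c in('scene','side'): snap(c,c+'0'); print(c,ray(c+'0',[320,240]))
s=monitor.sense(); print(s['position'],s['ee_rot'],s['clock'],env.hold_point_z)
E
```

```text
scene (array([-0.50296449,  0.71482714,  0.97774054]), array([ 0.69298708, -0.48034914, -0.53761847]))
side (array([ 0.10286328, -0.98485343,  0.88969306]), array([ 0.36161382,  0.74105227, -0.56575346]))
[5.24784712e-01 3.99706632e-05 2.30819175e-01] [ 7.07113412e-01  7.07099944e-01 -2.88531217e-04 -4.57668518e-04] 0.1 0.0187
```

View pics/scene0.png

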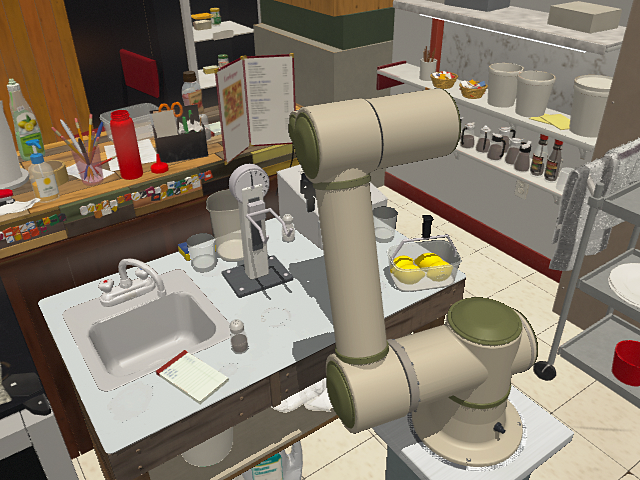

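View pics/side0.png

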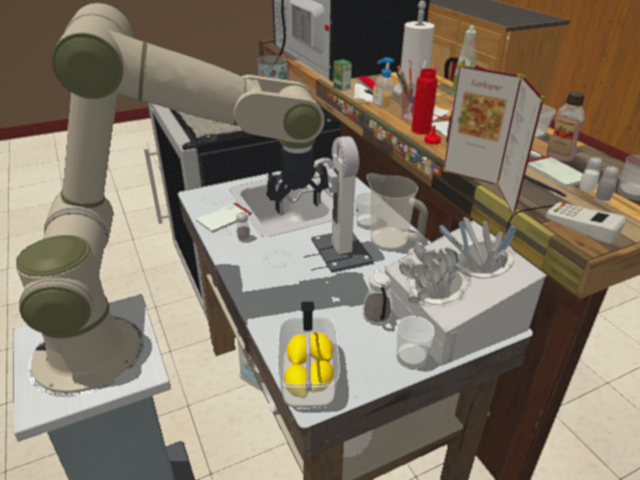

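Scene view: the tub is at about (425,262) with its grip cap at (427,218), and the scale's base is near (257,277). Side view: the grip cap is at (308,306), the scale's base near (343,250), and the jug and tumbler are to the right of the tub. I'll enlarge both views.

```bash
python3 - <<'E'
import cv2,numpy as np
s=cv2.imread('pics/scene0.png');d=cv2.imread('pics/side0.png')
z=lambda i,x,y,w,h,k:cv2.resize(i[y:y+h,x:x+w],None,fx=k,fy=k,interpolation=cv2.INTER_CUBIC)
# scene: x 210.., side
cv2.imwrite('pics/a.png',np.hstack([z(s,215,160,100,150,4),z(s,370,200,100,150,4)]))
cv2.imwrite('pics/b.png',np.hstack([z(d,295,130,100,150,4),z(d,265,290,100,150,4)]))
E
```

```text
(no output)
```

View pics/a.png

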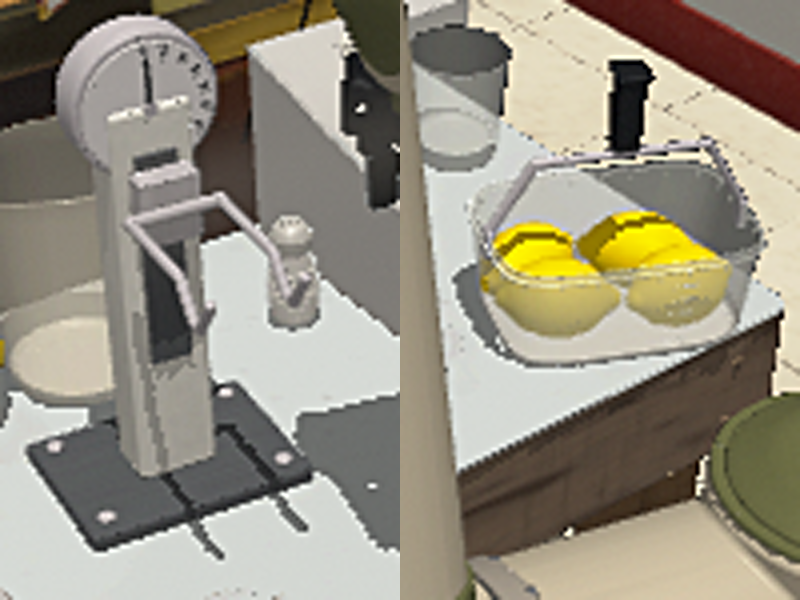

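View pics/b.png

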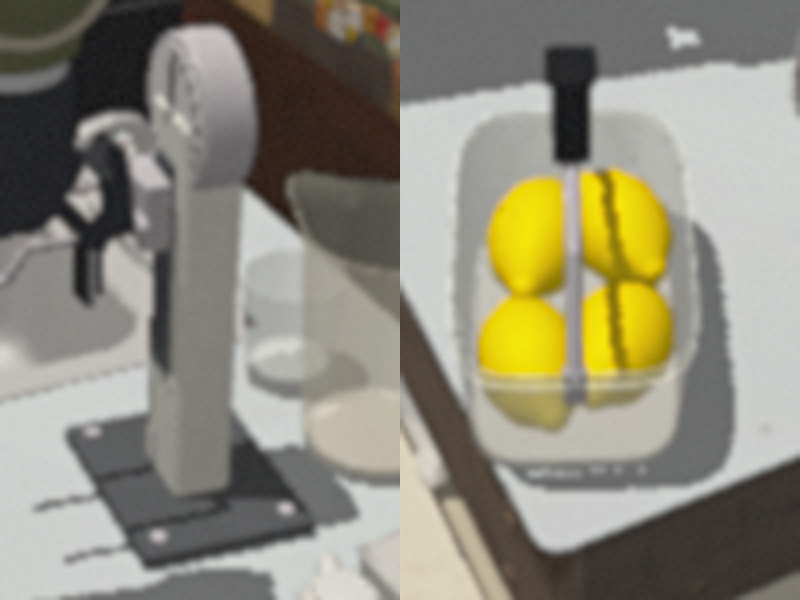

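a.png: the base corners in full scene pixels are (222,274), (239.5,297.5), (293,279.5) and (271,255.5). The prong tips are at (266,238) and (290,230), the cap top at (428,217), and the bar ends at (404,240) and (447,236). b.png: the base corners in full side pixels are (311.5,238), (332.5,272) and (373,262.5), and the cap top is at (307.5,303).

```bash
python3 - <<'E'
from h import *
np.set_printoptions(precision=4,suppress=True)
S=[(222,273.75),(239.5,297.5),(293,279.5),(271,255.5)]
C=np.array([atz('scene0',u,.014) for u in S]);print(C,C.mean(0),[np.linalg.norm(C[i]-C[i-1]) for i in range(4)])
D=np.array([atz('side0',u,.014) for u in [(311.5,238),(332.5,271.75),(373,262.5)]]);print(D,(D[0]+D[2])/2)
print('tips',[atz('scene0',u,.243) for u in [(265.7,236.5),(290,229.5)]])
print('cap',tri([('scene0',(428,217)),('side0',(307.5,303))]),atz('scene0',(428,217),.202),atz('side0',(307.5,303),.202))
print('low',tri([('scene0',(426.3,237.5)),('side0',(307.75,330.5))]))
print('bar',[atz('scene0',u,.135) for u in [(403.75,240.5),(447.5,235.75)]])
for n,u in [('syrup_jug',(375,318)),('tumbler',(414,362))]:print(n,atz('side0',u,0))
E
```

```text
[[0.7578 0.1843 0.014 ]
 [0.6312 0.1959 0.014 ]
 [0.615  0.0342 0.014 ]
 [0.7552 0.0221 0.014 ]] [0.6898 0.1091 0.014 ] [np.float64(0.16227061140377752), np.float64(0.1271573612674691), np.float64(0.16254252218347617), np.float64(0.1408012322870351)]
[[0.6444 0.1823 0.014 ]
 [0.6274 0.0111 0.014 ]
 [0.7479 0.0004 0.014 ]] [0.6961 0.0913 0.014 ]
tips [array([0.534 , 0.1548, 0.243 ]), array([0.5266, 0.0902, 0.243 ])]
cap (array([ 0.4221, -0.2744,  0.2037]), [array([-0.6, -0.7]), array([-0.7,  1. ])]) [ 0.4207 -0.2754  0.202 ] [ 0.4253 -0.2707  0.202 ]
low (array([ 0.4219, -0.2783,  0.1359]), [array([-0., -0.]), array([-0.,  0.])])
bar [array([ 0.4476, -0.2197,  0.135 ]), array([ 0.3954, -0.3321,  0.135 ])]
syrup_jug [ 0.6469 -0.1825  0.    ]
tumbler [ 0.6527 -0.3434  0.    ]
```

```bash
cat >> h.py <<'E'
from scipy.spatial.transform import Rotation as R
Q0=R.from_quat([2**-.5,2**-.5,0,0])
def ori(deg): return (R.from_euler('z',deg,degrees=True)*Q0).as_quat()
np.set_printoptions(precision=4,suppress=True)
def st():
    s=monitor.sense(); print(round(s['clock'],2),np.array(s['position']),'F',np.array(s['contact_force']),'T',np.array(s['ft_torque']),'gap',s['finger_gap'],s['gripper_force']); return s
E
python3 - <<'E'
from h import *
env.movel([.50,.05,.42],velocity=.25); st()
env.reach([.48,.115,.42],ori(-5.7)); st()
f=snap('wrist','w1')
for P in ([.541,.115,.225],[.531,.115,.225],[.69,.10,.014]): print(proj('w1',np.array(P)))
print(ray('w1',[320,240]))
E
```

```text
1.03 [0.4999 0.0498 0.4186] F [-1.0418  0.4591 -0.3496] T [-0.0194  0.0461 -0.0201] gap 0.9975300069806466 0.0
1.41 [0.4797 0.1155 0.4189] F [ 1.0287 -0.4559 -0.8253] T [ 0.0018 -0.0103 -0.0365] gap 0.9979770358971874 0.0
[384.4301 206.7892]
[373.8078 207.8036]
[460.6494 178.6248]
(array([0.4878, 0.1894, 0.5604]), array([-0.0294, -0.2883, -0.9571]))
```

View pics/w1.png

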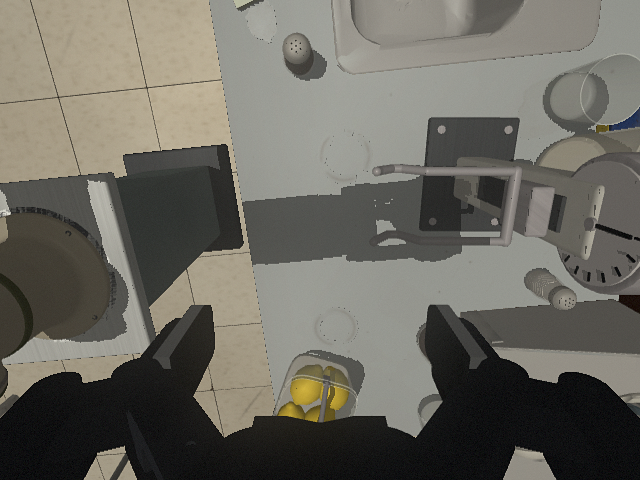

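w1.png: the prong tips are at (378,171) and (376,240), with their arms running right to about x=510. The base's top corners are at (429,118), (519,118), (515,232) and (420,230).

```bash
python3 - <<'E'
from h import *
C=np.array([atz('w1',u,.014) for u in [(429,118),(519,118),(515,232),(420,230)]]);print(C,C.mean(0),[np.linalg.norm(C[i]-C[i-1]) for i in range(4)])
T=np.array([atz('w1',u,.243) for u in [(378,171),(376,240)]]);print(T,T.mean(0),np.linalg.norm(T[0]-T[1]))
A=np.array([atz('w1',u,.239) for u in [(450,169.5),(450,240)]]);print(A,A.mean(0))
print('tri tips',tri([('w1',(378,171)),('scene0',(265.7,236.5))]),tri([('w1',(376,240)),('scene0',(290,229.5))]))
im=cv2.imread('pics/w1.png')[150:260,350:530]; cv2.imwrite('pics/w1c.png',cv2.resize(im,None,fx=4.4,fy=4.4,interpolation=cv2.INTER_CUBIC))
E
```

```text
[[0.6437 0.191  0.014 ]
 [0.7714 0.1784 0.014 ]
 [0.7759 0.0083 0.014 ]
 [0.6281 0.0259 0.014 ]] [0.7048 0.1009 0.014 ] [np.float64(0.1657657725691031), np.float64(0.12839524275122507), np.float64(0.17019434588383994), np.float64(0.1488089774859102)]
[[0.534  0.151  0.243 ]
 [0.5291 0.0888 0.243 ]] [0.5315 0.1199 0.243 ] 0.06239328330973251
[[0.5973 0.1457 0.239 ]
 [0.5978 0.0809 0.239 ]] [0.5976 0.1133 0.239 ]
tri tips (array([0.535 , 0.1524, 0.2418]), [array([ 0.8, -1.8]), array([ 0.7, -0.1])]) (array([0.5294, 0.0883, 0.241 ]), [array([ 0. , -0.1]), array([ 0.1, -0. ])])
```

View pics/w1c.png

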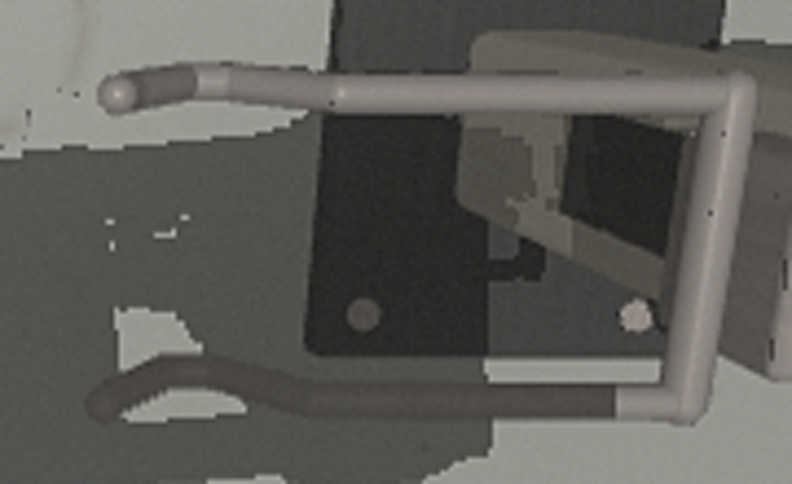

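w1c.png: the valley bottoms show at crop (212,82) and (195,368). The crossbar corners are at crop (738,92) and (692,402), and the tips at (118,95) and (103,405).

```bash
python3 - <<'E'
from h import *
f=lambda u:(350+u[0]/4.4,150+u[1]/4.4)
for n,us,z in [('valley',[(212,82),(195,368)],.217),('cross',[(738,92),(692,402)],.239),('tip',[(118,95),(103,405)],.243),('armstart',[(335,95),(310,397)],.239)]:
    P=np.array([atz('w1',f(u),z) for u in us]); d=P[0]-P[1]
    print(n,P[:,:2].tolist(),P.mean(0)[:2],np.linalg.norm(d),np.degrees(np.arctan2(-d[0],d[1])))
E
```

```text
valley [[0.5566921026052107, 0.1482154426660366], [0.5507452796813238, 0.08538391553228525]] [0.5537 0.1168] 0.06311232450835097 -5.406773990461273
cross [[0.6562930767234815, 0.13870481562731712], [0.6506578267514871, 0.0744406942905158]] [0.6535 0.1066] 0.06451072262374671 -5.011385237046119
tip [[0.5329907179831818, 0.1506101462604113], [0.5265951676325104, 0.08709061311897771]] [0.5298 0.1189] 0.06384069356447855 -5.749526449659551
armstart [[0.5765576377582894, 0.1459142949020465], [0.5705829567054123, 0.08334118870486225]] [0.5736 0.1146] 0.06285769986921019 -5.454249523787287
```

```bash
python3 - <<'E'
from h import *
env.reach([.422,-.276,.32],ori(-25)); st()
snap('wrist','w2')
for P in ([.422,-.276,.202],[.4476,-.2197,.135],[.3954,-.3321,.135]): print(proj('w2',np.array(P)))
E
```

```text
2.97 [ 0.4224 -0.2754  0.3203] F [ 0.5292 -0.5978 -0.0177] T [-0.0469 -0.0231  0.0059] gap 1.0016160911635354 0.0
[318.562  235.5852]
[318.0879 146.3107]
[318.2838 277.6831]
```

View pics/w2.png

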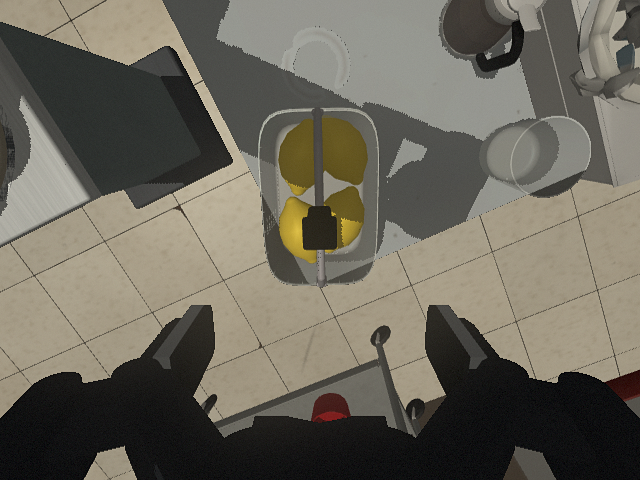

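w2.png: the cap top is centred at (320,232) and the bar runs from (318,110) to (321,283). The measured position agrees to about 2 mm, with yaw near -24°. Grasping and lifting.

```bash
python3 - <<'E'
from h import *
p=atz('w2',(320,232),.202); print(p)
env.movel([p[0],p[1],.20],velocity=.12,frame=ori(-24.2))
env.movel([p[0],p[1],.156],velocity=.08); env.hold(.3); s0=st()
env.close_gripper(60); env.hold(.2); st()
env.movel([p[0],p[1],.20],velocity=.06); env.hold(.5); s=st()
print('W',s0['contact_force'][2]-s['contact_force'][2])
E
```

```text
[ 0.4241 -0.2739  0.202 ]
5.17 [ 0.4242 -0.274   0.1563] F [0.4208 0.0167 0.5738] T [0.0308 0.028  0.0076] gap 1.0047813702099153 0.0
5.97 [ 0.4241 -0.2738  0.156 ] F [-0.9967  2.0344  0.1127] T [0.2637 0.0843 0.0227] gap 0.25690808145103533 39.79694103822112
7.36 [ 0.4241 -0.2739  0.2   ] F [-0.3754 -0.3707 -5.0371] T [ 0.0512 -0.0576  0.0138] gap 0.2532130388694177 41.55254289507866
W 5.610939886065534
```

```bash
cat >> h.py <<'E'
def avgF(n=25,dt=.02):
    a=[];t=[]
    for _ in range(n):
        env.hold(dt); s=monitor.sense(); a.append(s['contact_force']);t.append(s['ft_torque'])
    return np.mean(a,0),np.std(a,0),np.mean(t,0)
E
python3 - <<'E'
from h import *
print(avgF(5))
c=monitor.sense()['position']
env.movel([c[0],c[1],.278],velocity=.12)
env.movel([.424,-.05,.278],velocity=.2,frame=ori(-14))
env.movel([.423,.1295,.278],velocity=.2,frame=ori(-5.6)); env.hold(.4)
st(); print(avgF())
snap('side','s3');snap('scene','c3')
a=cv2.imread('pics/c3.png')[150:350,200:400];b=cv2.imread('pics/s3.png')[130:330,220:420]
cv2.imwrite('pics/m3.png',cv2.resize(np.hstack([a,b]),None,fx=2,fy=2,interpolation=cv2.INTER_CUBIC))
E
```

```text
(array([ 0.097 ,  0.0592, -5.8932]), array([0.2699, 0.4318, 0.7626]), array([ 0.0027, -0.0201,  0.0147]))
10.96 [0.4231 0.1293 0.278 ] F [ 0.4481 -1.2239 -5.2113] T [ 0.0492 -0.0521 -0.0289] gap 0.2542761210983472 41.539436392486095
(array([ 0.0509,  0.0304, -5.6673]), array([0.3843, 0.3952, 0.4803]), array([ 0.0011, -0.0168,  0.0091]))
```

View pics/m3.png

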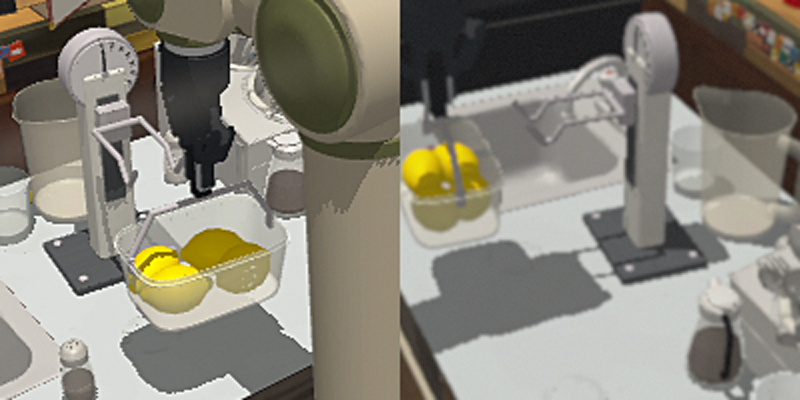

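m3.png: the tub hangs level from the grip in front of the hook, which is clear of it, with the prongs pointing at the bar. Going in.

```bash
python3 - <<'E'
from h import *
print(env.movel([.5525,.1168,.278],velocity=.07,guard=4))
print(env.movel([.5525,.1168,.250],velocity=.03,guard=4)); env.hold(.2)
st(); print(avgF(20))
snap('scene','c4');snap('side','s4')
a=cv2.imread('pics/c4.png')[140:340,200:400];b=cv2.imread('pics/s4.png')[130:330,250:450]
cv2.imwrite('pics/m4.png',cv2.resize(np.hstack([a,b]),None,fx=2,fy=2,interpolation=cv2.INTER_CUBIC))
E
```

```text
False
False
14.77 [0.5525 0.1168 0.2501] F [-0.4706  0.0052 -6.0037] T [-0.0486 -0.0032  0.0054] gap 0.2563393709805072 41.539324186742306
(array([ 0.0027, -0.0156, -5.6603]), array([0.5546, 0.6108, 0.4748]), array([ 0.0077, -0.0208,  0.0127]))
```

View pics/m4.png

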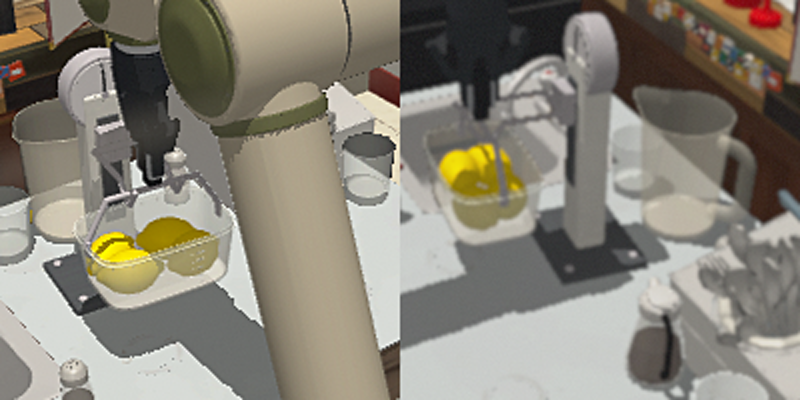

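m4.png: the bar lies over both prongs at about crop (150,190) left and (495,110) right, and no weight has transferred yet. Lowering slowly while watching the force.

```bash
python3 - <<'E'
from h import *
env.movel([.5525,.1168,.234],velocity=.02); env.hold(.3); print(monitor.sense()['position'],avgF(25))
env.movel([.5525,.1168,.220],velocity=.02); env.hold(.2); print(monitor.sense()['clock'],avgF(25))
E
```

```text
[0.5525 0.1168 0.2341] (array([ 0.4537,  0.3602, -3.8472]), array([0.4101, 0.4612, 0.5421]), array([ 0.0622, -0.1146,  0.0107]))
17.9167 (array([ 0.7386,  1.071 , -2.1273]), array([0.5896, 0.5448, 0.4761]), array([ 0.13  , -0.1479,  0.0198]))
```

```bash
python3 - <<'E'
from h import *
env.movel([.5530,.1178,.212],velocity=.02); env.hold(.2); print(monitor.sense()['clock'],avgF(25))
env.movel([.5535,.1188,.206],velocity=.015); env.hold(.2); print(monitor.sense()['clock'],avgF(25))
E
```

```text
19.0833 (array([-0.8649, -2.4953, -1.0656]), array([0.5196, 0.3878, 0.3886]), array([-0.3716,  0.1246,  0.0015]))
20.2583 (array([-1.4912, -2.6909, -0.3729]), array([0.3778, 0.4921, 0.4575]), array([-0.454 ,  0.2389,  0.0019]))
```

```bash
python3 - <<'E'
from h import *
env.movel([.5529,.11805,.2034],velocity=.012); env.hold(.3); print(monitor.sense()['clock'],avgF(50))
E
```

```text
21.3583 (array([ 1.6974,  1.5279, -0.0428]), array([0.5179, 0.5523, 0.5024]), array([ 0.191 , -0.3138,  0.0045]))
```

```bash
python3 - <<'E'
from h import *
x,y=.55322,.11832
for k in range(2):
    env.movel([x,y,.2034],velocity=.01); env.hold(.3); F=avgF(60); print(monitor.sense()['clock'],F)
    x+=F[0][0]/5300*.9; y+=F[0][1]/5500*.9
E
```

```text
23.7417 (array([-0.0547,  0.1711, -0.0216]), array([0.5053, 0.5656, 0.4306]), array([-0.0062, -0.0183, -0.0036]))
25.2917 (array([-0.224 , -0.1369,  0.0033]), array([0.5251, 0.4928, 0.4601]), array([-0.0541,  0.0085, -0.0014]))
```

```bash
python3 - <<'E'
from h import *
env.release(); env.hold(1.0); s=st(); p=s['position']
env.movel([p[0],p[1],.31],velocity=.06)
env.movel([p[0]-.06,p[1],.42],velocity=.15); env.hold(3); st()
snap('side','s5');snap('scene','c5')
a=cv2.imread('pics/c5.png')[150:350,190:390];b=cv2.imread('pics/s5.png')[130:330,230:430]
cv2.imwrite('pics/m5.png',cv2.resize(np.hstack([a,b]),None,fx=2,fy=2,interpolation=cv2.INTER_CUBIC))
env.hold(1); f=eyes.grab_frame('side')['frame'][:,:,::-1]
print('diff',np.abs(f.astype(int)-cv2.imread('pics/s5.png')).max())
E
```

```text
26.93 [0.5532 0.1183 0.2034] F [-0.227  -0.0551  0.133 ] T [ 0.0015  0.0031 -0.0181] gap 1.0000245380141106 0.0
32.83 [0.4932 0.1183 0.42  ] F [-0.7594 -0.2917 -0.2457] T [-0.0434  0.057  -0.0095] gap 1.0004702062522486 0.0
diff 19
```

View pics/m5.png

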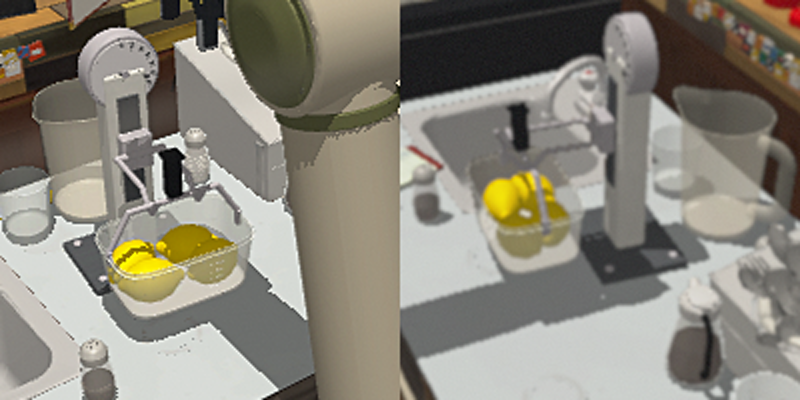

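m5.png: the tub hangs level with its bar across both prongs and the grip between them (crop (172,175) and (518,125)). The gripper is clear, and the jug, shaker and tumblers look undisturbed.

```bash
python3 -c "
from h import *
print(job.hand_in())"
```

```text
the job is handed in; nothing more can be done
None
```

The tub of lemons hangs level from both prongs of the scale's hook; it weighs about 5.7 N (0.58 kg). I let go at near-zero residual force, and the job was handed in at about 34 s, but the hand-in returned no verdict.

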